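# Put the fallen hardener bottle in the discard case

### The arm

A 6-joint arm with a two-finger parallel gripper is mounted at the origin on the work surface. World frame = base frame: x ahead of the robot, y to its left, z up, the work surface at z = 0. Lengths are in m, angles in rad, forces in N, time in s.
With the tool pointing down it reaches from about 0.375 to 0.975 m from the base axis. Payload 3.8 kg.
Tool frame: the origin (TCP) lies at the very end of the fingers, on their centre line; the grasp point (between the pads) lies 19 mm behind it; z points along the fingers, y is the direction in which the jaws open and shut (so a half turn about z gives the same grasp; the last joint's range is limited). The gripper opens to 88 mm and grips with 3 to 60 N. Pads are 18 mm wide; open, the fingers measure 123 mm over their backs; the gripper's body (75 mm by 187 mm) begins 45 mm behind the grasp point.
Start: joints at [-1.156, 0.264, 1.604, -0, 1.274, -0.037], TCP at [0.295, -0.607, 0.239] pointing down, gripper open.
Joint ranges: [-2.63, 2.63], [-0.94, 2.18], [0.31, 2.57], [-1.31, 4.45], [0, 2.66], [-2.55, 2.55]. Speed limits (rad/s): [2.57, 2.57, 3.14, 3.14, 3.14, 3.14].

### API

Orientations are given as a rotation vector (axis times angle).
In Python, from rig import get_obs, get_image, camera_info, finish_job, outline_of gives the robot as it stands.
- The arm moves only by the shell command python3 -m creep 'ROWS' [FORCE]. ROWS is JSON, one flat list of numbers, 7 for each row, row after row: the closure, from -1 (fully open) to 1 (shut), then the shift along the tool's x, y, z in units of 100 mm (1.0 is 100 mm), then the turn, a rotation vector about the tool's x, y, z in units of 180 degrees (1.0 is 180 degrees). A call has 1 to 10 rows; each row is the pose to reach, as a shift and turn from the pose commanded when the call began, along the tool's axes at that moment, turning the shorter way round; what a row does not reach only later rows make up. A row lasts 1/8 s, in which the tool goes at most 62.5 mm and 10.7 degrees, less where a joint would pass 70% of its speed; a pose out of reach is approached as far as the arm can. A call with a number of a shift or a turn outside -1 to 1 is refused whole. A call with a gripper value outside its range is refused whole. The fingers move at their own pace and stop on an object; FORCE is the grip in N (left out, the last holds). Time passes only in rows, so rows that repeat a pose let the fingers close. It gives the time, the measured TCP pose, the force and the opening at its end, in the units of the state.
- get_obs(): the state, without advancing time (a new reading comes with each control period).
- get_image(name): name is "scene" or "top"; returns (picture, depth): 420x560x3 uint8, red, green, blue; 420x560 float32, m along the optical axis (not along the pixel's ray), 0 where there is no reading.
- camera_info(name): a dict with "fx", "fy", "cx", "cy" (pixels), "k1" (the pictures are not rectified: a ray, as slopes to the right and down, at radius r is drawn at 1 + k1 r^2 times it, then the intrinsics apply), "rvec" (rotation vector, rad) and "tvec" (3), from world to camera coordinates, as OpenCV has them. Camera axes: x right, y down, z forward; pixel columns grow to the right and rows downward; lengths in m; the calibration is good to about 2 mm. A picture is of the moment at which its call begins. camera_info takes no time and is no camera call.
- finish_job(): hands the job in, once; it reports no verdict.
Trained networks look in the newest picture that a camera, given by its name, has taken for a name from the list of things; names that differ only in an ending like _2 or _b are one class to them, and where a whole thing is asked for, a point or a joint stands for the part that bears it (a point fixed in the world has none). Each returns a list of dicts, best first, with "conf" (0 to 1); they miss things now and then, are a little off and sometimes report something else, mostly with a low value. They report only what shows in the picture. A call takes as long as a camera call. They do not tell look-alikes from the thing itself.
- outline_of(query, camera): "pixels" (420x560 bool, what is visible of it) and "point" ([row, column] in pixels, amid what is visible of it).
The state is a dict: "time_s": time; "q": joint angles; "joint_velocities": joint speeds; "effort": joint torques, N m; "tool_pos": TCP position; "orientation": TCP orientation; "contact_force": force on the tool from outside, world axes, zero at the start; "ft_torque": the same for the moment, N m; "finger_gap": finger opening in m.
Only numpy, scipy, OpenCV 4.12 (cv2) and the standard library are available. Lean on these libraries where they do the work, as an engineer would, in place of code of your own. Each camera call takes 0.05 s, during which the arm holds its last target. There are 200 camera calls.

### The job

Lift the lid of the grey discard case and bring it all the way back until it rests open on its stop. Then lift the bottle that has fallen over off the freely spinning stand and lay it gently on its side, flat on the floor of the case beside the tape roll; do not drop it in. Leave the lid resting open and the two other bottles standing upright on the stand.

Things in the scene. Friction and masses are not known exactly. Their poses are not given: they have to be found in the camera images.
- case: fixed grey plastic open-topped case, 150 (x) x 230 (y) x 80 mm high outside (all sizes in mm), walls and floor 6 thick. Origin: centre of its underside, on the bench. Its -x side is the front, turned half towards the stand and the robot; the lid hinges on its +x side
- case_floor (a point): point on the case's inner floor, at its centre, 6 above the bench; axes as the case's
- case_lid (a joint): lid angle (rad): 0 shut, grows as it opens upwards; its stop is at 1.9, about 19 degrees past upright. Flat grey plate 6 thick, 180 from hinge to front edge, 230 wide; it overhangs the front wall by 30 over its whole width, so fingers fit under this lip. About 0.3 kg, damped hinge, no spring: falls shut until past upright, then back onto the stop
- lid_hinge (a point): middle of the hinge axis, on the lid's underside at the case's +x rim, 80.5 above the bench; its y axis is the hinge axis, its x axis points from the lip to the hinge and turns with the lid
- lid_lip (a point): middle of the lid's free front edge, on its underside; axes as lid_hinge, 180 from it
- disc_top (a point): centre of the top face of the stand's round plywood disc, 35 above the bench; disc 230 across and 10 thick, spins freely about its vertical axis on a fixed foot 140 across
- fallen_bottle: small square white bottle lying on its side on the disc: body 34 x 34 x 60 long, then a round black cap 26 across, 85 long in all, about 70 g. Origin: on its long axis at mid length, 17 above what it lies on; its x axis runs along it towards the cap
- bottle_a: bottle of the same kind standing upright on the disc, 34 square, 85 tall; origin: centre of its foot, z up through the cap
- bottle_b: another bottle just like bottle_a, standing upright on the disc
- tape_roll: roll of paper tape lying flat in the +y end of the case, 76 across, hole 54, 24 high; origin: centre of its underside
There are look-alikes about, which are no part of the job. Of the things that look like the part that bears disc_top, the largest one is meant.

How it is judged:
By the outcome, as a careful person would: the job done as asked, in the order asked, and still so for the second after the job is handed in, with the robot touching nothing.
It also fails if it takes over 70 s, if anything falls off the work surface, if the arm or the gripper's body presses on something with over 40 N, if the wrist force passes 120 N, or if a joint passes its speed limit or range.

## Working session

There is one attempt and no reset: what is moved stays moved. The work goes in short steps, Python scripts to look and compute and a shell command to move; the robot and the scene stay as the last step left them, time stands still between calls to the robot, and variables do not carry over. Pictures are saved under pics/ and viewed, about 8 in all and at most 12, crops included, and the job is handed in when it is done.

```bash
mkdir -p pics; ls
cat > h.py <<'E'
import numpy as np, cv2
from rig import get_obs,get_image,camera_info,outline_of
from scipy.spatial.transform import Rotation as R
def cloud(name,depth):
    c=camera_info(name); K=np.array([[c['fx'],0,c['cx']],[0,c['fy'],c['cy']],[0,0,1.]])
    h,w=depth.shape; v,u=np.mgrid[0:h,0:w]
    p=cv2.undistortPoints(np.stack([u,v],-1).reshape(-1,1,2).astype(np.float64),K,np.array([c['k1'],0,0,0,0.])).reshape(h,w,2)
    X=np.dstack([p*depth[...,None],depth])
    Rm=R.from_rotvec(np.ravel(c['rvec'])).as_matrix()
    W=(X-np.ravel(c['tvec']))@Rm
    W[depth<=0]=np.nan
    return W
def shot(name,fn=None):
    im,d=get_image(name)
    if fn: cv2.imwrite('pics/'+fn,im[...,::-1])
    return im,d,cloud(name,d)
def rel(pos,rot,obs=None):
    "target world pos + Rotation -> shift (x100mm), turn (x180deg) in current tool axes (measured)"
    o=obs or get_obs(); R0=R.from_rotvec(o['orientation'])
    return np.round(R0.inv().apply(np.array(pos)-o['tool_pos'])/0.1,3), np.round((R0.inv()*rot).as_rotvec()/np.pi,4)
E
python3 - <<'E'
from h import *
o=get_obs(); print(o); print(R.from_rotvec(o['orientation']).as_matrix().round(3))
for n in('scene','top'):
    im,d,W=shot(n,n+'0.png')
    print(n,camera_info(n))
    for q in('case','case_lid','disc_top','fallen_bottle','tape_roll'):
        for r in outline_of(q,n):
            m=r['pixels']; P=W[m]; P=P[~np.isnan(P[:,0])]
            print(q,round(r['conf'],2),np.round(r['point']),m.sum(),np.nanmedian(P,0).round(3) if len(P) else None, np.percentile(P,[2,98],axis=0).round(3).tolist() if len(P) else None)
E
```

```text
pics
{'time_s': 0.0, 'q': array([-1.15592197e+00,  2.64711334e-01,  1.60534102e+00, -1.25950154e-05,
        1.27371395e+00, -3.69078591e-02]), 'joint_velocities': array([ 1.37143798e-05, -4.19927404e-04, -1.20835584e-03,  3.17883048e-04,
       -1.66353489e-03,  1.04527524e-03]), 'effort': array([ 6.51714672e-06, -5.02104664e+01, -3.56876600e+01,  7.26752356e-02,
        2.92680413e-02, -1.87014366e-04]), 'tool_pos': array([ 0.29439128, -0.60663972,  0.237434  ]), 'orientation': array([-3.05970033e+00, -7.03165942e-01,  6.59548415e-04]), 'contact_force': array([-0.75649817, -0.45713051, -0.00312124]), 'ft_torque': array([0.01424942, 0.0223061 , 0.00775719]), 'finger_gap': 0.08821810206156264}
[[ 0.9    0.437 -0.001]
 [ 0.437 -0.9    0.002]
 [ 0.    -0.002 -1.   ]]
scene {'fx': 513.8846090582603, 'fy': 513.8846090582603, 'cx': 288.42751554442106, 'cy': 211.73739054665867, 'k1': -0.17895451285488678, 'rvec': array([ 2.2813074 ,  0.81849631, -0.29713408]), 'tvec': array([-0.24285983, -0.20166703,  1.62396194])}
case 0.77 [181. 402.] 4654 [0.564 0.194 0.086] [[0.437, 0.094, 0.008], [0.6
[... 1186 characters left out ...]
[ 2.11070073, -2.11309119,  0.17940626]), 'tvec': array([-0.11470933,  0.42535866,  1.46585651])}
case 0.96 [161. 175.] 4589 [0.55  0.206 0.088] [[0.432, 0.098, 0.023], [0.672, 0.33, 0.095]]
case_lid 0.86 [161. 174.] 4302 [0.558 0.212 0.088] [[0.444, 0.097, 0.078], [0.677, 0.331, 0.095]]
disc_top 0.95 [267. 333.] 398 [ 0.229 -0.267  0.024] [[0.199, -0.324, 0.018], [0.25, -0.224, 0.031]]
disc_top 0.93 [214. 423.] 1818 [ 0.4   -0.548  0.025] [[0.329, -0.628, 0.018], [0.463, -0.483, 0.032]]
disc_top 0.6 [168. 304.] 3378 [ 0.539 -0.187  0.036] [[0.437, -0.288, 0.028], [0.644, -0.079, 0.043]]
fallen_bottle 0.63 [180. 299.] 331 [ 0.487 -0.171  0.067] [[0.47, -0.216, 0.035], [0.504, -0.134, 0.076]]
```

```bash
cd pics; python3 -c "
import cv2,numpy as np
cv2.imwrite('both0.png',cv2.resize(np.vstack([cv2.imread('scene0.png'),cv2.imread('top0.png')])[:, :],None,fx=.71,fy=.71))"
```

```text
(no output)
```

View pics/scene0.png

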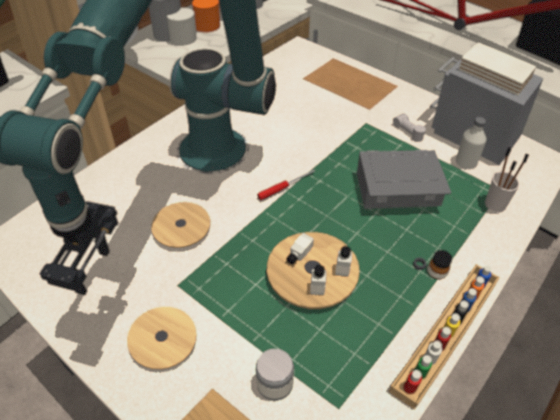

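View pics/top0.png

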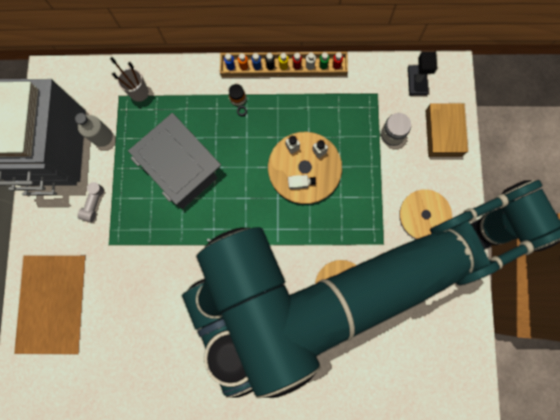

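The scene view shows the lid around (175,403) and the largest disc around (270,313). The fallen bottle is at (248,300) with its cap at the lower left, and the upright bottles are at (262,343) and (280,318). The top view agrees. Next I'll fit the lid rectangle, disc and bottles.

Run:
```python
from h import *
for n in('scene','top'):
    im,d,W=shot(n)
    z=W[...,2]
    r=outline_of('case_lid',n)[0]['pixels']
    m=cv2.dilate(r.astype(np.uint8),np.ones((5,5)))>0
    m&=(z>.075)&(z<.1)
    P=W[m]; print(n,'z',np.median(P[:,2]))
    rect=cv2.minAreaRect((P[:,:2]*1000).astype(np.float32)); print('lid',rect,cv2.boxPoints(rect).round().tolist())
    reg=(np.abs(W[...,0]-.54)<.15)&(np.abs(W[...,1]+.19)<.15)
    D=W[reg&(z>.029)&(z<.043)]; c,rad=cv2.minEnclosingCircle((D[:,:2]*1000).astype(np.float32)); print('disc',c,rad,np.median(D[:,2]))
    B=reg&(z>.048)
    k,lab=cv2.connectedComponents(B.astype(np.uint8))
    for i in range(1,k):
        P=W[lab==i]
        if len(P)<25: continue
        t=P[P[:,2]>np.percentile(P[:,2],97)-.02]
        print(i,len(P),'zmax',np.percentile(P[:,2],97).round(3),'all',[np.round(v,1) for v in cv2.minAreaRect((P[:,:2]*1000).astype(np.float32))],'topmean',t.mean(0).round(3), 'white',W[(lab==i)&(im.min(2)>120)].mean(0).round(3),'black',np.mean(W[(lab==i)&(im.max(2)<70)],0).round(3))
```

```text
scene z 0.08735774729627645
lid ((557.8383178710938, 214.50831604003906), (231.38482666015625, 193.76280212402344), 43.078189849853516) [[407.0, 206.0], [540.0, 65.0], [709.0, 223.0], [576.0, 364.0]]
disc (542.4550170898438, -186.18923950195312) 117.44678497314453 0.03546066322863356
1 458 zmax 0.073 all [array([ 490.1, -178.3]), array([36.6, 86.6]), np.float64(5.7)] topmean [ 0.492 -0.177  0.067] white [ 0.491 -0.168  0.069] black [ 0.496 -0.215  0.06 ]
2 371 zmax 0.122 all [array([ 605.7, -149.6]), array([34.4, 38.9]), np.float64(30.3)] topmean [ 0.607 -0.152  0.117] white [ 0.613 -0.156  0.084] black [ 0.607 -0.153  0.117]
3 389 zmax 0.122 all [array([ 591.6, -233.8]), array([34.4, 35.4]), np.float64(35.8)] topmean [ 0.592 -0.235  0.117] white [ 0.599 -0.239  0.086] black [ 0.591 -0.237  0.118]
top z 0.08798652851519648
lid ((557.323486328125, 215.5853271484375), (232.46090698242188, 189.0973358154297), 42.78416061401367) [[408.0, 206.0], [536.0, 67.0], [707.0, 225.0], [578.0, 364.0]]
disc (541.81396484375, -184.07534790039062) 115.58677673339844 0.035616631535556935
1 189 zmax 0.124 all [array([ 603.2, -146.3]), array([34.8, 34.4]), np.float64(30.5)] topmean [ 0.602 -0.147  0.118] white [ 0.598 -0.142  0.098] black [ 0.601 -0.148  0.119]
2 190 zmax 0.124 all [array([ 589.8, -230.6]), array([35.1, 35.2]), np.float64(36.0)] topmean [ 0.588 -0.23   0.119] white [ 0.585 -0.226  0.097] black [ 0.587 -0.231  0.12 ]
3 303 zmax 0.075 all [array([ 490. , -175.3]), array([36.1, 84.9]), np.float64(6.0)] topmean [ 0.488 -0.172  0.068] white [ 0.489 -0.165  0.069] black [ 0.489 -0.209  0.065]
```

Run:
```python
from h import *
out=[]
C=np.array([[.408,.206],[.538,.066],[.708,.224],[.577,.364]])
for n,(r0,r1,c0,c1) in(('scene',(125,230,335,475)),('top',(100,220,110,240))):
    im=cv2.imread(f'pics/{n}0.png'); c=camera_info(n)
    K=np.array([[c['fx'],0,c['cx']],[0,c['fy'],c['cy']],[0,0,1.]])
    p,_=cv2.projectPoints(np.c_[C,np.full(4,.087)],np.array(c['rvec']),np.array(c['tvec']),K,np.array([c['k1'],0,0,0.]))
    a=cv2.resize(im[r0:r1,c0:c1],None,fx=5,fy=5,interpolation=cv2.INTER_CUBIC); a=np.clip(a*1.6,0,255).astype(np.uint8)
    for i,q in enumerate(p[:,0]): 
        t=tuple(int(v) for v in ((q-[c0,r0])*5)); cv2.circle(a,t,4,(0,0,255),-1); cv2.putText(a,str(i),t,0,.8,(0,255,255),2)
    out.append(cv2.resize(a,(400,int(a.shape[0]*400/a.shape[1]))))
h=max(a.shape[0] for a in out)
cv2.imwrite('pics/crop1.png',np.hstack([cv2.copyMakeBorder(a,0,h-a.shape[0],0,0,0) for a in out]))
```

```text
(no output)
```

View pics/crop1.png

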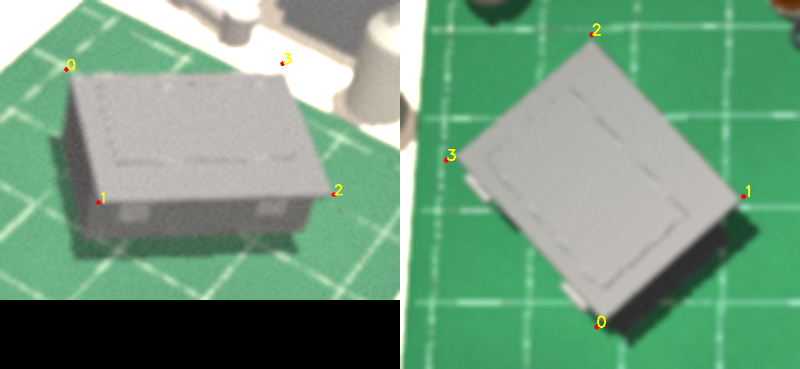

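Corner crop: the hinge barrels are on edge 0–3, and the latches and overhang are on edge 1–2. The front therefore faces (+.68,-.73), and the case's +y end points towards the robot. I plan to slide the closed fingers under the lip from that +y end, parallel to the hinge axis, and lift without turning the tool. Moving closer now.

```bash
python3 -m creep '[1,0.4,-0.43,-0.6,0,0,0, 1,0.8,-0.86,-0.6,0,0,0, 1,0.8,-0.86,-0.6,0,0,0]' 20; python3 -c "from rig import *;print(get_obs()['q'].tolist())"
python3 -m creep '[1,0.4,-0.43,0,0,0,0, 1,0.8,-0.86,0,0,0,0]';python3 -m creep '[1,0.4,-0.43,0,0,0,0, 1,0.8,-0.86,0,0,0,0]'; python3 -c "from rig import *;print(get_obs()['q'].tolist(),get_obs()['tool_pos'])"
```

```text
time_s: 1.18
tool_pos: [0.3303, -0.493, 0.3009]
orientation: [3.059, 0.707, 0.002]
contact_force: [-0.4, 0.4, -1.0]
finger_gap: 0.0603
[-1.0227869854783378, 0.07600321920371703, 1.7080232271072686, 0.0006374307660882432, 1.3547724308001854, 0.0937273970010424]
time_s: 1.42
tool_pos: [0.3636, -0.3819, 0.2983]
orientation: [-3.062, -0.701, 0.0]
contact_force: [0.7, 0.1, 0.8]
finger_gap: 0.0408
time_s: 1.68
tool_pos: [0.3981, -0.2692, 0.2983]
orientation: [3.062, 0.702, -0.0]
contact_force: [-0.0, -0.4, 0.2]
finger_gap: 0.0202
[-0.6462227843988614, -0.14394870972935508, 1.925644237718504, -0.00023438763564864542, 1.3598093332492103, 0.4737296206699611] [ 0.39811729 -0.26919338  0.29833366]
```

```bash
python3 -m creep '[1,0.4,-0.43,0,0,0,0, 1,0.8,-0.86,0,0,0,0]';python3 -m creep '[1,0.4,-0.43,0,0,0,-0.05, 1,0.8,-0.86,0,0,0,-0.095, 1,0.8,-0.86,0,0,0,-0.095]'; python3 -c "
from rig import *;o=get_obs();print(o['q'].tolist(),o['tool_pos'],o['orientation'])"
```

```text
time_s: 1.92
tool_pos: [0.4327, -0.1569, 0.2985]
orientation: [3.061, 0.702, 0.0]
contact_force: [-0.6, 0.0, -0.3]
finger_gap: 0.0011
time_s: 2.3
tool_pos: [0.4675, -0.0427, 0.2983]
orientation: [-2.919, -1.16, 0.0]
contact_force: [1.1, -0.6, -0.3]
finger_gap: 0.0005
[-0.14459232623594523, -0.16639038979413864, 1.9448746631097342, 0.0005276187386569835, 1.363451989354497, 0.6693802147732218] [ 0.46754839 -0.04273889  0.29833558] [-2.91882085e+00 -1.16025898e+00  6.24938341e-05]
```

```bash
python3 -m creep '[1,0.2,0,0,0,0.055,0, 1,0.4,0,0,0,0.11,0, 1,0.4,0,0,0,0.165,0, 1,0.4,0,0,0,0.22,0, 1,0.4,0,0,0,0.278,0, 1,0.4,0,0,0,0.278,0]'; python3 -c "
from rig import *;o=get_obs();print(o['q'].tolist(),o['tool_pos'],o['orientation'])
import numpy as np
from scipy.optimize import least_squares
from scipy.spatial.transform import Rotation as R
Q=np.array([[-1.15592197,.264711334,1.60534102,0,1.27371395,-.036907859],[-1.02278,.0760032,1.708023,.0006374,1.3547724,.0937274],[-.64622278,-.1439487,1.92564424,-.0002344,1.35980933,.47372962],[-.14459233,-.16639,1.9448747,.00052762,1.363452,.6693802],o['q']])
P=np.array([[.29439128,-.60663972,.237434],[.3303,-.493,.3009],[.39811729,-.26919338,.29833366],[.46754839,-.04273889,.29833558],o['tool_pos']])
def fk(q,p):
    a,h,L2,L3,e,Lt,y=p
    A=R.from_euler('Z',q[0]); A2=A*R.from_euler('Y',q[1]); A3=A2*R.from_euler('Y',q[2]); 
    W=A*R.from_euler('Y',q[1]+q[2])*R.from_euler('Z',q[3])*R.from_euler('Y',q[4])*R.from_euler('Z',q[5])
    return A.apply([a,y,h])+A2.apply([0,0,L2])+A3.apply([e,0,L3])+W.apply([0,0,Lt]),W
f=lambda p:np.r_[np.ravel([fk(q,p)[0]-x for q,x in zip(Q,P)]),(p-[0,.4,.4,.4,0,.25,.02])*1e-4]
s=least_squares(f,[0,.4,.4,.4,0,.25,.02]);print(s.x.round(4),np.abs(s.fun).max())
print(fk(Q[-1],s.x)[1].as_matrix().round(3),R.from_rotvec(o['orientation']).as_matrix().round(3))
"
```

```text
time_s: 3.05
tool_pos: [0.4938, -0.0211, 0.2949]
orientation: [-2.422, -0.938, -1.122]
contact_force: [-0.5, -0.0, -0.3]
finger_gap: 0.0004
[-0.6474658407976834, -0.3150498645425057, 2.290648687769457, 0.9482983299123338, 1.1848880806801607, -0.20641650040765872] [ 0.49378956 -0.02108965  0.29492428] [-2.42159803 -0.93849511 -1.12157102]
[-1.000e-04  2.518e-01  5.120e-01  5.663e-01  1.400e-03  3.403e-01
  2.490e-02] 2.5660387979076216e-05
[[-0.676  0.478  0.56 ]
 [ 0.737  0.432  0.52 ]
 [ 0.007  0.764 -0.645]] [[ 0.478  0.676  0.56 ]
 [ 0.432 -0.737  0.52 ]
 [ 0.764 -0.007 -0.645]]
```

```bash
cat > kin.py <<'E'
import numpy as np
from scipy.optimize import least_squares
from scipy.spatial.transform import Rotation as R
p0=[-1e-4,.2518,.512,.5663,1.4e-3,.3403,.0249]
lo=np.array([-2.63,-.94,.31,-1.31,0,-2.55]);hi=np.array([2.63,2.18,2.57,4.45,2.66,2.55])
def fk(q,p=p0):
    a,h,L2,L3,e,Lt,y=p
    A=R.from_euler('Z',q[0]);A2=A*R.from_euler('Y',q[1]);A3=A2*R.from_euler('Y',q[2])
    W=A3*R.from_euler('Z',q[3])*R.from_euler('Y',q[4])*R.from_euler('Z',q[5])
    return A.apply([a,y,h])+A2.apply([0,0,L2])+A3.apply([e,0,L3])+W.apply([0,0,Lt]),W*R.from_euler('Z',np.pi/2)
def ik(pos,rot,q0):
    def f(q):
        x,r=fk(q); return np.r_[x-pos,.3*(rot.inv()*r).as_rotvec()]
    s=least_squares(f,np.clip(q0,lo+1e-3,hi-1e-3),bounds=(lo,hi)); return s.x,np.abs(s.fun).max()
xc=np.array([-.682,.731,0]);yc=np.array([-.731,-.682,0]);zz=np.array([0,0,1.])
H=np.array([.500,.277,.0805])
def tilt(deg): # tool z pointing deg below horizontal along -yc, tool y = -xc
    t=np.radians(deg); z=-yc*np.cos(t)-zz*np.sin(t); y=-xc; x=np.cross(y,z)
    return R.from_matrix(np.c_[x,y,z])
def tcp(phi,rho,ins=.020,deg=40):
    s=.0175*np.sin(phi)+.012*abs(np.cos(phi))
    n=-zz*np.cos(phi)-xc*np.sin(phi)
    E=H+yc*.115-xc*rho*np.cos(phi)+zz*rho*np.sin(phi)+n*s
    return E-yc*ins-zz*ins*np.tan(np.radians(deg))
E
python3 - <<'E'
from kin import *
from rig import get_obs
o=get_obs()
for deg in(40,50):
    q=o['q']
    pre=tcp(0,.178,deg=deg)+yc*.08-zz*.006
    for nm,t in [('pre+',pre+zz*.12),('pre',pre)]+[(f,tcp(f,.178-.02*f,deg=deg)) for f in(0,.4,.8,1.2,1.6,1.9)]:
        q,e=ik(t,tilt(deg),q); print(deg,nm,t.round(3),q.round(2),round(e,4))
E
```

```text
40 pre+ [0.493 0.028 0.166] [-0.53 -0.18  2.46  1.13  0.95 -0.46] 0.0
40 pre [0.493 0.028 0.046] [-0.53  0.12  2.51  1.4   0.84 -0.89] 0.0
40 0 [0.552 0.082 0.052] [-0.33  0.16  2.44  1.54  0.74 -0.84] 0.0
40 0.4 [0.542 0.093 0.113] [-0.31 -0.01  2.45  1.38  0.75 -0.59] 0.0
40 0.8 [0.518 0.119 0.165] [-0.25 -0.19  2.47  1.24  0.75 -0.36] 0.0
40 1.2 [0.482 0.157 0.2  ] [-0.16 -0.36  2.51  1.14  0.73 -0.13] 0.0
40 1.6 [0.44  0.202 0.21 ] [-0.   -0.5   2.57  1.05  0.65  0.08] 0.0006
40 1.9 [0.413 0.231 0.203] [ 0.13 -0.53  2.57  0.93  0.59  0.28] 0.0106
50 pre+ [0.493 0.028 0.159] [-0.42 -0.2   2.4   0.9   0.86 -0.18] 0.0
50 pre [0.493 0.028 0.039] [-0.42  0.06  2.47  1.19  0.69 -0.59] 0.0
50 0 [0.552 0.082 0.045] [-0.23  0.12  2.38  1.26  0.6  -0.48] 0.0
50 0.4 [0.542 0.093 0.106] [-0.21 -0.04  2.38  1.07  0.65 -0.23] 0.0
50 0.8 [0.518 0.119 0.158] [-0.15 -0.19  2.39  0.92  0.69  0.  ] 0.0
50 1.2 [0.482 0.157 0.193] [-0.05 -0.34  2.43  0.8   0.7   0.23] 0.0
50 1.6 [0.44  0.202 0.203] [ 0.1  -0.46  2.48  0.69  0.65  0.46] 0.0
50 1.9 [0.413 0.231 0.196] [ 0.22 -0.5   2.52  0.62  0.59  0.61] 0.0
```

Run:
```python
from kin import *
from h import rel
from rig import get_obs
o=get_obs(); q=o['q']; D=45; T=tilt(D)
pre=tcp(0,.178,.017,D)+yc*.08-zz*.006
prev=None
for nm,t in [('pre+',pre+zz*.12),('pre',pre)]+[(f,tcp(f,.178-.008*f,.017,D)-(zz*.006 if f==0 else 0)) for f in(0,.25,.5,.75,1.,1.25,1.5,1.7,1.9)]:
    q,e=ik(t,T,q); print(nm,t.round(3),q.round(2),round(e,4), 'd',None if prev is None else (T.inv().apply(t-prev)*10).round(3)); prev=t
print(rel(pre+zz*.12,T))
```

```text
pre+ [0.491 0.025 0.166] [-0.49 -0.2   2.43  1.01  0.91 -0.32] 0.0 d None
pre [0.491 0.025 0.046] [-0.49  0.07  2.49  1.29  0.77 -0.74] 0.0 d [-0.848  0.     0.849]
0 [0.55  0.08  0.046] [-0.29  0.14  2.42  1.42  0.66 -0.69] 0.0 d [ 0.566 -0.     0.565]
0.25 [0.547 0.083 0.092] [-0.28  0.02  2.41  1.28  0.69 -0.5 ] 0.0 d [ 0.326 -0.035 -0.326]
0.5 [0.539 0.092 0.13 ] [-0.26 -0.08  2.41  1.17  0.71 -0.34] 0.0 d [ 0.274 -0.127 -0.274]
0.75 [0.524 0.108 0.166] [-0.23 -0.19  2.42  1.08  0.73 -0.19] 0.0 d [ 0.249 -0.218 -0.249]
1.0 [0.503 0.13  0.195] [-0.18 -0.29  2.43  0.99  0.74 -0.04] 0.0 d [ 0.209 -0.303 -0.209]
1.25 [0.478 0.157 0.216] [-0.11 -0.4   2.46  0.92  0.74  0.12] 0.0 d [ 0.151 -0.374 -0.151]
1.5 [0.449 0.188 0.228] [-0.   -0.49  2.49  0.84  0.71  0.28] 0.0 d [ 0.08  -0.423 -0.08 ]
1.7 [0.427 0.212 0.229] [ 0.09 -0.55  2.52  0.78  0.67  0.41] 0.0 d [ 0.008 -0.324 -0.008]
1.9 [0.406 0.234 0.224] [ 0.19 -0.59  2.54  0.71  0.61  0.54] 0.0 d [-0.034 -0.308  0.034]
(array([-0.8  , -0.352,  1.063]), array([ 0.0005, -0.027 , -0.0033]))
```

```bash
python3 -m creep '[1,-0.4,-0.18,0.5,0,-0.027,-0.003, 1,-0.8,-0.352,1.0,0,-0.027,-0.003, 1,-0.8,-0.352,1.0,0,-0.027,-0.003]'; python3 -m creep '[1,-0.4,0,0.43,0,0,0, 1,-0.848,0,0.89,0,0,0, 1,-0.848,0,0.91,0,0,0]'
python3 - <<'E'
from h import *; from kin import tcp,tilt,xc,yc,zz
o=get_obs(); print(o['tool_pos'],rel(tcp(0,.178,.017,45)-zz*.006,tilt(45),o))
im,d,W=shot('scene','s2.png'); 
cv2.imwrite('pics/s2c.png',cv2.resize(im[100:310,250:530,::-1],None,fx=2.8,fy=2.8,interpolation=cv2.INTER_CUBIC))
m=(W[...,2]>.075)&(W[...,2]<.1)&outline_of('case_lid','scene')[0]['pixels']
P=W[m]; a=(P-[.5,.277,0])@np.c_[xc,yc]; print(np.percentile(a,[.5,2,50,98,99.5],axis=0).round(3))
E
```

```text
time_s: 3.42
tool_pos: [0.4881, 0.0266, 0.1697]
orientation: [-2.478, -0.989, -1.024]
contact_force: [-0.5, 0.9, -0.7]
finger_gap: 0.0005
time_s: 3.8
tool_pos: [0.4931, 0.0281, 0.0454]
orientation: [-2.477, -0.983, -1.024]
contact_force: [0.1, 0.1, 0.6]
finger_gap: 0.0008
[0.49307052 0.02813302 0.04540766] (array([0.544, 0.012, 0.543]), array([-0.0021,  0.    ,  0.0005]))
[[-0.179 -0.112]
 [-0.177 -0.109]
 [-0.097  0.002]
 [-0.003  0.111]
 [ 0.001  0.113]]
```

View pics/s2c.png

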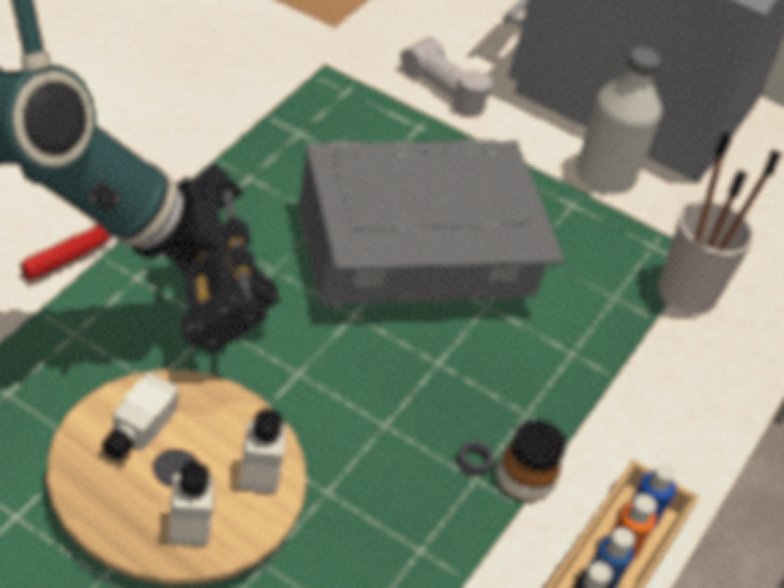

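The crop shows the gripper just short of the case's front-left corner, at about (230,300) in the crop, and the lid edges match my model. Inserting and lifting a little.

```bash
python3 -m creep '[1,0.27,0.01,0.27,0,0,0, 1,0.545,0.012,0.545,0,0,0, 1,0.545,0.012,0.545,0,0,0]'; python3 -m creep '[1,0.16,-0.01,-0.16,0,0,0, 1,0.326,-0.035,-0.326,0,0,0, 1,0.48,-0.1,-0.48,0,0,0, 1,0.6,-0.162,-0.6,0,0,0, 1,0.6,-0.162,-0.6,0,0,0]'
python3 - <<'E'
from h import *
im,d,W=shot('scene'); 
cv2.imwrite('pics/s3c.png',cv2.resize(im[100:270,270:500,::-1],None,fx=2.5,fy=2.5,interpolation=cv2.INTER_CUBIC))
E
```

```text
time_s: 4.28
tool_pos: [0.5556, 0.078, 0.0543]
orientation: [-2.481, -0.995, -1.046]
contact_force: [-1.6, -5.0, -1.7]
finger_gap: 0.0002
time_s: 4.9
tool_pos: [0.5426, 0.0905, 0.1407]
orientation: [-2.478, -0.995, -1.05]
contact_force: [-0.5, -2.5, -1.7]
finger_gap: 0.0004
```

View pics/s3c.png

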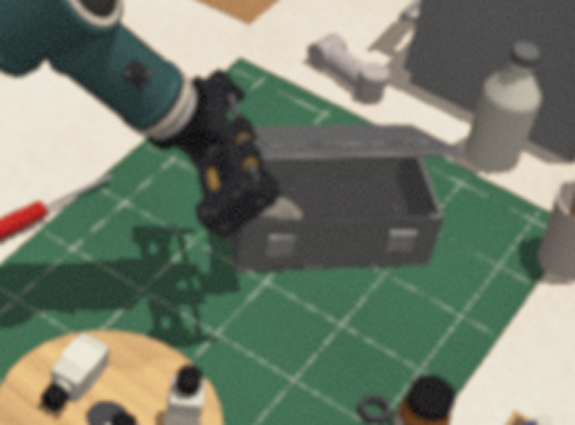

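The lid is up on the finger, at roughly 0.6 rad, and the tape roll shows at (280,205) in the crop. Continuing the arc.

```bash
python3 -m creep '[1,0.12,-0.1,-0.12,0,0,0, 1,0.25,-0.22,-0.25,0,0,0, 1,0.35,-0.36,-0.35,0,0,0, 1,0.45,-0.52,-0.45,0,0,0, 1,0.53,-0.7,-0.53,0,0,0, 1,0.59,-0.88,-0.59,0,0,0, 1,0.59,-0.88,-0.59,0,0,0]'
python3 - <<'E'
from h import *; from kin import *
o=get_obs(); print(o['q'].round(2))
for f in (1.3,1.5,1.7,1.9): print(f,rel(tcp(f,.178-.008*f,.017,45),tilt(45),o))
im,d,W=shot('scene')
P=W[outline_of('case_lid','scene')[0]['pixels']]; P=P[P[:,2]>.1]; a=np.c_[(P-H)@xc,(P-H)@yc,P[:,2]-H[2]]
print(len(P),np.percentile(np.arctan2(a[:,2],-a[:,0]),[10,50,90]).round(2))
E
```

```text
time_s: 5.82
tool_pos: [0.4792, 0.1559, 0.219]
orientation: [-2.477, -0.992, -1.041]
contact_force: [0.4, -1.3, -0.5]
finger_gap: 0.0001
[-0.11 -0.4   2.46  0.93  0.74  0.1 ]
1.3 (array([ 0.005, -0.102, -0.006]), array([ 0.0006, -0.002 ,  0.0039]))
1.5 (array([ 0.067, -0.443, -0.064]), array([ 0.0006, -0.002 ,  0.0039]))
1.7 (array([ 0.079, -0.767, -0.073]), array([ 0.0006, -0.002 ,  0.0039]))
1.9 (array([ 0.049, -1.076, -0.04 ]), array([ 0.0006, -0.002 ,  0.0039]))
2300 [1.23 1.25 1.3 ]
```

```bash
python3 -m creep '[1,0.02,-0.15,-0.02,0,0,0, 1,0.05,-0.3,-0.05,0,0,0, 1,0.065,-0.44,-0.065,0,0,0, 1,0.07,-0.55,-0.07,0,0,0, 1,0.075,-0.65,-0.075,0,0,0,1,0.078,-0.76,-0.078,0,0,0,1,0.07,-0.84,-0.07,0,0,0, 1,0.07,-0.9,-0.07,0,0,0,1,0.07,-0.9,-0.07,0,0,0]'
python3 - <<'E'
from h import *; from kin import *
for i in range(2):
    im,d,W=shot('scene'); im2,d2,W2=shot('top')
    for n,w in(('scene',W),('top',W2)):
        rr=outline_of('case_lid',n)
        if not rr: print(n,'none'); continue
        P=w[rr[0]['pixels']]; P=P[P[:,2]>.12]; a=np.c_[(P-H)@xc,(P-H)@yc,P[:,2]-H[2]]
        print(n,len(P),np.percentile(np.arctan2(a[:,2],-a[:,0]),[10,50,90]).round(2))
cv2.imwrite('pics/s4c.png',cv2.resize(im[60:270,250:530,::-1],None,fx=2.5,fy=2.5,interpolation=cv2.INTER_CUBIC))
o=get_obs(); print(o['contact_force'])
E
```

```text
time_s: 7.05
tool_pos: [0.4168, 0.2211, 0.2258]
orientation: [-2.479, -0.99, -1.035]
contact_force: [-0.1, 0.3, 0.4]
finger_gap: 0.0004
scene 3485 [1.89 1.92 1.97]
top 1432 [1.9  1.92 1.93]
scene 3439 [1.89 1.92 1.97]
top 1458 [1.9  1.92 1.93]
[-0.24304507  0.59375051  0.38005519]
```

View pics/s4c.png

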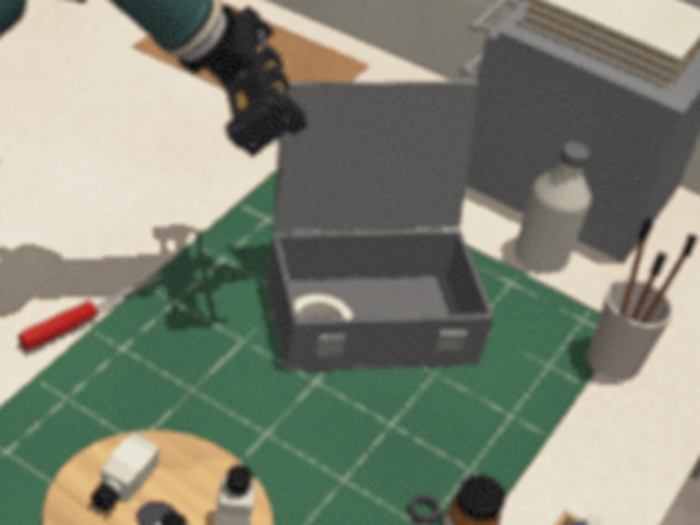

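The lid rests at about 1.9 rad on its stop. The tape roll is at crop (320,310), in the +y end. Retreating now, then reorienting over the fallen bottle.

```bash
python3 -m creep '[1,0,0.45,-0.1,0,0,0, 1,0,0.95,-0.2,0,0,0, 1,0,0.95,-0.2,0,0,0]'
python3 - <<'E'
from h import *; from kin import *
o=get_obs(); print(o['q'].round(2))
ax=np.array([.1,-.995,0]);ax/=np.linalg.norm(ax)
z=-zz; y=np.cross(zz,ax); G=R.from_matrix(np.c_[np.cross(y,z),y,z]); print(G.as_matrix().round(2))
t=np.array([.489,-.168,.22])
print(rel(t,G,o)); q,e=ik(t,G,[-.4,-.1,1.9,0,1.3,-.5]); print(q.round(2),e); print(ik([.489,-.168,.05],G,q))
E
```

```text
time_s: 7.82
tool_pos: [0.4747, 0.1387, 0.2422]
orientation: [-2.484, -0.982, -1.04]
contact_force: [-0.3, -0.5, 0.4]
finger_gap: 0.0001
[-0.17 -0.44  2.44  0.88  0.81  0.13]
[[-0.1   0.99 -0.  ]
 [ 0.99  0.1   0.  ]
 [ 0.   -0.   -1.  ]]
(array([-1.569,  2.34 , -1.24 ]), array([ 0.1179, -0.2317, -0.2764]))
[-0.38 -0.02  1.96 -0.    1.21 -0.48] 7.105791284726037e-14
(array([-3.79100671e-01,  1.66359740e-01,  2.10568683e+00, -6.41061603e-09,
        8.69546183e-01, -4.79266830e-01]), np.float64(2.6129394442529404e-08))
```

```bash
python3 -m creep '[-0.4,-0.15,0.2,-0.12,0.0168,-0.0331,-0.0395, -0.4,-0.3,0.4,-0.24,0.0337,-0.0662,-0.079, -0.4,-0.45,0.6,-0.36,0.0505,-0.0993,-0.1185, -0.4,-0.6,0.8,-0.48,0.0674,-0.1324,-0.1579, -0.4,-0.6,0.9,-0.48,0.0842,-0.1655,-0.1974, -0.4,-0.6,0.9,-0.48,0.1011,-0.1986,-0.2369, -0.4,-0.6,0.9,-0.48,0.1179,-0.2317,-0.2764, -0.4,-0.6,0.9,-0.48,0.1179,-0.2317,-0.2764]'
python3 - <<'E'
from h import *; from kin import *
o=get_obs(); print(o['q'].round(2))
ax=np.array([.1,-.995,0]);ax/=np.linalg.norm(ax)
z=-zz; y=np.cross(zz,ax); G=R.from_matrix(np.c_[np.cross(y,z),y,z])
print(rel([.489,-.168,.20],G,o))
# tape from top
im,d,W=shot('top')
for r in outline_of('tape_roll','top'):
    P=W[r['pixels']]; a=np.c_[(P-H)@xc,(P-H)@yc,P[:,2]]; print(round(r['conf'],2),len(P),np.nanpercentile(a,[3,50,97],axis=0).round(3).tolist())
im,d,W=shot('scene')
for r in outline_of('tape_roll','scene'):
    P=W[r['pixels']]; a=np.c_[(P-H)@xc,(P-H)@yc,P[:,2]]; print(round(r['conf'],2),len(P),np.nanpercentile(a,[3,50,97],axis=0).round(3).tolist())
E
```

```text
time_s: 8.82
tool_pos: [0.4781, 0.0266, 0.2323]
orientation: [-2.094, -2.339, 0.001]
contact_force: [-0.5, -0.7, -0.5]
finger_gap: 0.0616
[ 0.   -0.11  2.02  0.    1.24 -0.11]
(array([-1.946, -0.106,  0.321]), array([-0.0006, -0.0003,  0.0033]))
0.39 324 [[-0.354, 0.288, 0.039], [-0.318, 0.315, 0.068], [-0.286, 0.342, 0.074]]
0.32 181 [[-0.392, 0.199, 0.047], [-0.374, 0.22, 0.096], [-0.362, 0.231, 0.125]]
0.53 136 [[-0.085, 0.035, 0.012], [-0.065, 0.06, 0.028], [-0.056, 0.089, 0.036]]
```

```bash
python3 -m creep '[-0.4,-0.5,-0.03,0.1,0,0,0, -0.4,-0.97,-0.05,0.15,0,0,0]'; python3 -m creep '[-0.4,-0.5,-0.03,0.1,0,0,0, -0.4,-0.97,-0.05,0.15,0,0,0, -0.4,-0.97,-0.05,0.15,0,0,0]'
python3 - <<'E'
from h import *; from kin import *
o=get_obs()
ax=np.array([.1,-.995,0]);ax/=np.linalg.norm(ax)
z=-zz; y=np.cross(zz,ax); G=R.from_matrix(np.c_[np.cross(y,z),y,z])
print(rel([.489,-.168,.052],G,o))
im,d,W=shot('scene','s5.png'); zc=W[...,2]
for r in outline_of('fallen_bottle','scene'):
    P=W[r['pixels']]; print(round(r['conf'],2),len(P),np.nanmedian(P,0).round(3))
    P=P[(P[:,2]>.048)&(P[:,2]<.08)]
    if len(P)>30: print(cv2.minAreaRect((P[:,:2]*1000).astype(np.float32)))
cv2.imwrite('pics/s5c.png',cv2.resize(im[180:320,230:400,::-1],None,fx=4,fy=4,interpolation=cv2.INTER_CUBIC))
E
```

```text
time_s: 9.28
tool_pos: [0.4827, -0.074, 0.2172]
orientation: [-2.099, -2.335, -0.0]
contact_force: [-0.4, -1.1, 0.1]
finger_gap: 0.0619
time_s: 9.65
tool_pos: [0.4878, -0.1729, 0.202]
orientation: [-2.106, -2.328, 0.001]
contact_force: [0.0, 0.1, -0.3]
finger_gap: 0.0618
(array([0.047, 0.02 , 1.5  ]), array([-0.0006, -0.0003,  0.    ]))
0.93 445 [ 0.496 -0.18   0.067]
((491.42205810546875, -179.93353271484375), (36.00956726074219, 84.25863647460938), 4.92443323135376)
```

View pics/s5c.png

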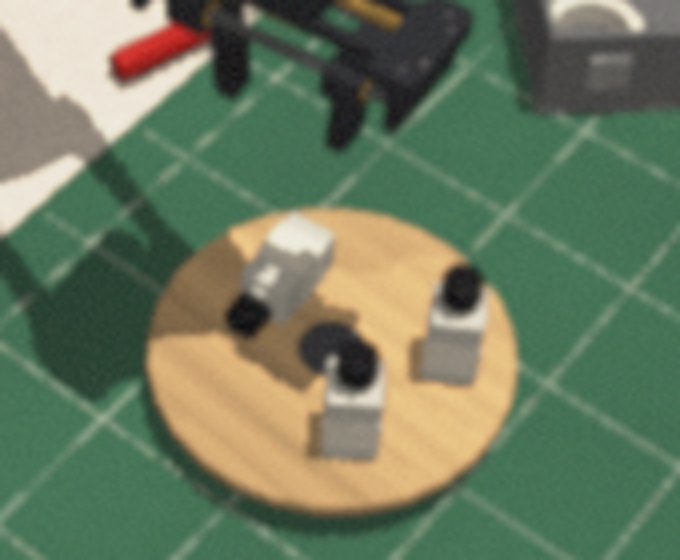

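The fallen bottle is at crop (280,275), directly below the jaws, and the jaws straddle it. The upright bottles at (355,420) and (455,330) are clear. Descending.

```bash
python3 -m creep '[-0.4,0.04,0.02,0.5,0,0,0, -0.4,0.04,0.02,0.9,0,0,0, -0.4,0.04,0.02,1.0,0,0,0, -0.4,0.04,0.02,1.0,0,0,0]' && python3 -m creep '[-0.4,0,0,0.25,0,0,0, -0.4,0,0,0.45,0,0,0, -0.4,0,0,0.5,0,0,0, -0.4,0,0,0.5,0,0,0]'; python3 -m creep '[0.2,0,0,0,0,0,0, 0.5,0,0,0,0,0,0, 0.5,0,0,0,0,0,0, 0.5,0,0,0,0,0,0, 0.5,0,0,0,0,0,0,0.5,0,0,0,0,0,0]' 12
```

```text
time_s: 10.25
tool_pos: [0.4902, -0.1647, 0.1028]
orientation: [-2.097, -2.336, 0.001]
contact_force: [-0.1, -0.7, 0.8]
finger_gap: 0.062
time_s: 10.75
tool_pos: [0.4912, -0.1657, 0.0539]
orientation: [2.099, 2.337, -0.0]
contact_force: [0.0, 0.9, -0.1]
finger_gap: 0.0616
time_s: 11.5
tool_pos: [0.4902, -0.1656, 0.053]
orientation: [-2.098, -2.336, 0.001]
contact_force: [-2.3, 0.1, 5.8]
finger_gap: 0.0336
```

```bash
python3 -m creep '[0.5,0,0,-0.1,0,0,0, 0.5,0,0,-0.3,0,0,0, 0.5,0,0,-0.6,0,0,0, 0.5,0,0,-0.95,0,0,0, 0.5,0,0,-0.95,0,0,0]' 15
python3 - <<'E'
from h import *; from kin import *
o=get_obs(); print(o['q'].round(2))
im,d,W=shot('scene'); 
cv2.imwrite('pics/s6c.png',cv2.resize(im[180:320,230:400,::-1],None,fx=3,fy=3,interpolation=cv2.INTER_CUBIC))
ax=-xc; z=-zz; y=np.cross(zz,ax); G=R.from_matrix(np.c_[np.cross(y,z),y,z])
# grip point ~10mm behind origin toward foot -> origin X centred at -.080
t=H+xc*-.072+yc*-.045; t[2]=.17
print(t,rel(t,G,o)); q,e=ik(t,G,o['q']);print(q.round(2),e); t[2]=.024; print(ik(t,G,q))
E
```

```text
time_s: 12.12
tool_pos: [0.4929, -0.1664, 0.1509]
orientation: [2.096, 2.333, 0.003]
contact_force: [1.0, 0.3, -0.3]
finger_gap: 0.0335
[-0.37  0.04  2.03 -0.    1.07 -0.48]
[0.581999 0.255058 0.17    ] (array([ 4.095,  1.338, -0.196]), array([ 0.0012,  0.0013, -0.2049]))
[ 0.37  0.24  1.76  0.    1.14 -0.38] 1.498592188685011e-09
(array([ 3.73839563e-01,  3.96478882e-01,  1.86026703e+00, -4.42451794e-11,
        8.84846747e-01, -3.76894502e-01]), np.float64(3.059273009624375e-10))
```

View pics/s6c.png

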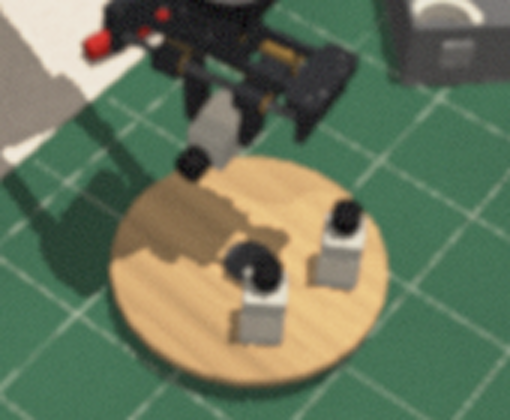

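The bottle is held level in the jaws at crop (210,135), and both other bottles still stand. Carrying it over the case.

```bash
python3 -m creep '[0.5,0.4,0.13,-0.2,0,0,0, 0.5,0.7,0.23,-0.5,0,0,0, 0.5,1,0.33,-0.5,0,0,0]'; python3 -m creep '[0.5,0.5,0.16,0,0,0,0, 0.5,1,0.33,0,0,0,0]'; python3 -m creep '[0.5,0.5,0.16,0,0,0,0, 0.5,1,0.33,0,0,0,0]';python3 -m creep '[0.5,0.5,0.16,0,0,0,-0.05, 0.5,0.8,0.27,0,0,0,-0.1, 0.5,1,0.33,0,0,0,-0.15, 0.5,1,0.33,0,0,0,-0.205, 0.5,1,0.33,0,0,0,-0.205]'
python3 - <<'E'
from h import *; from kin import *
o=get_obs(); print(o['q'].round(2))
ax=-xc; z=-zz; y=np.cross(zz,ax); G=R.from_matrix(np.c_[np.cross(y,z),y,z])
t=H+xc*-.072+yc*-.045; t[2]=.026
print(rel(t,G,o))
im,d,W=shot('scene'); top,d2,W2=shot('top')
cv2.imwrite('pics/s7c.png',np.hstack([cv2.resize(im[90:230,310:470,::-1],(400,350)),cv2.resize(top[80:220,110:270,::-1],(400,350))]))
for n,w in(('scene',W),('top',W2)):
    # case walls: points z .07-.09
    m=(w[...,2]>.074)&(w[...,2]<.086); a=np.c_[(w[m]-H)@xc,(w[m]-H)@yc]; k=(a[:,0]>-.17)&(a[:,0]<.02)&(np.abs(a[:,1])<.13); print(n,k.sum(),np.percentile(a[k],[1,99],axis=0).round(3).tolist())
    for r in outline_of('fallen_bottle',n):
        P=w[r['pixels']]; P=P[~np.isnan(P[:,0])]; a=np.c_[(P-H)@xc,(P-H)@yc,P[:,2]]; print(round(r['conf'],2),len(P),np.percentile(a,[3,50,97],axis=0).round(3).tolist())
E
```

```text
time_s: 12.55
tool_pos: [0.5135, -0.0618, 0.1983]
orientation: [2.099, 2.337, 0.001]
contact_force: [0.4, -0.3, -1.2]
finger_gap: 0.0335
time_s: 12.8
tool_pos: [0.5336, 0.0416, 0.1954]
orientation: [-2.098, -2.334, 0.004]
contact_force: [0.3, -0.5, -1.0]
finger_gap: 0.0336
time_s: 13.05
tool_pos: [0.5557, 0.1448, 0.1951]
orientation: [-2.097, -2.335, 0.006]
contact_force: [0.8, -0.8, -1.0]
finger_gap: 0.0342
time_s: 13.68
tool_pos: [0.5777, 0.2463, 0.195]
orientation: [-1.252, -2.877, 0.005]
contact_force: [-0.7, -0.2, -0.3]
finger_gap: 0.0343
[ 0.36  0.21  1.75  0.    1.18 -0.39]
(array([0.03 , 0.099, 1.689]), array([-0.0014, -0.0009, -0.0003]))
scene 665 [[-0.151, -0.113], [0.009, 0.115]]
0.56 323 [[-0.13, -0.054, 0.179], [-0.099, -0.034, 0.207], [-0.05, -0.019, 0.214]]
0.21 2836 [[0.003, -0.082, 0.085], [0.029, 0.047, 0.155], [0.061, 0.112, 0.248]]
top 343 [[-0.148, -0.113], [0.004, 0.115]]
0.65 180 [[-0.122, 0.033, 0.011], [-0.084, 0.053, 0.029], [-0.053, 0.088, 0.036]]
0.62 56 [[-0.13, -0.045, 0.194], [-0.122, -0.029, 0.204], [-0.114, -0.022, 0.212]]
```

View pics/s7c.png

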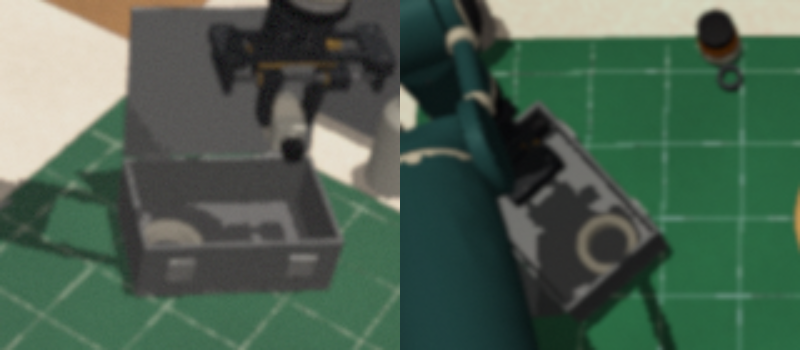

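The bottle hangs over the empty half, at (285,120) in the left crop, with its cap towards the front. The tape roll is clear at (605,245) in the right crop. Lowering.

```bash
python3 -m creep '[0.5,0.03,0.1,0.3,0,0,0, 0.5,0.03,0.1,0.6,0,0,0, 0.5,0.03,0.1,0.9,0,0,0, 0.5,0.03,0.1,1.0,0,0,0, 0.5,0.03,0.1,1.0,0,0,0]' && python3 -m creep '[0.5,0,0,0.2,0,0,0, 0.5,0,0,0.4,0,0,0, 0.5,0,0,0.56,0,0,0, 0.5,0,0,0.62,0,0,0, 0.5,0,0,0.65,0,0,0, 0.5,0,0,0.65,0,0,0]'
```

```text
time_s: 14.5
tool_pos: [0.5836, 0.255, 0.0971]
orientation: [-1.252, -2.878, 0.002]
contact_force: [0.2, -0.4, -0.6]
finger_gap: 0.0338
time_s: 15.25
tool_pos: [0.5841, 0.2555, 0.0327]
orientation: [-1.251, -2.88, 0.0]
contact_force: [0.3, -0.7, -1.3]
finger_gap: 0.0338
```

```bash
python3 -m creep '[0.5,0,0,0.03,0,0,0, 0.5,0,0,0.05,0,0,0, 0.5,0,0,0.05,0,0,0]'; python3 -m creep '[0.5,0,0,0.02,0,0,0, 0.5,0,0,0.02,0,0,0]'; python3 -m creep '[0.5,0,0,0.015,0,0,0, 0.5,0,0,0.015,0,0,0]'
```

```text
time_s: 15.62
tool_pos: [0.5838, 0.2554, 0.0275]
orientation: [-1.251, -2.88, 0.001]
contact_force: [0.6, 0.0, -0.8]
finger_gap: 0.0341
time_s: 15.88
tool_pos: [0.5837, 0.2553, 0.0253]
orientation: [-1.251, -2.88, 0.001]
contact_force: [-0.1, -0.3, -0.4]
finger_gap: 0.0338
time_s: 16.12
tool_pos: [0.584, 0.2555, 0.0241]
orientation: [-1.251, -2.88, 0.0]
contact_force: [-0.1, -0.4, -0.6]
finger_gap: 0.0337
```

```bash
for i in 1; do python3 -m creep '[0.5,0,0,0.01,0,0,0, 0.5,0,0,0.01,0,0,0]'; python3 -m creep '[0.5,0,0,0.01,0,0,0, 0.5,0,0,0.01,0,0,0]'; done
```

```text
time_s: 16.38
tool_pos: [0.584, 0.2555, 0.0241]
orientation: [-1.251, -2.88, 0.0]
contact_force: [-2.2, -0.2, 6.1]
finger_gap: 0.0337
time_s: 16.62
tool_pos: [0.584, 0.2555, 0.024]
orientation: [-1.251, -2.88, 0.001]
contact_force: [-4.5, -2.0, 10.5]
finger_gap: 0.0338
```

Contact is confirmed: the force rose to 10 N and z stopped at 24 mm. Easing off, releasing and withdrawing.

```bash
python3 -m creep '[0.5,0,0,-0.015,0,0,0, 0.1,0,0,-0.015,0,0,0, -0.2,0,0,-0.015,0,0,0, -0.2,0,0,-0.015,0,0,0,-0.2,0,0,-0.015,0,0,0,-0.2,0,0,-0.015,0,0,0,-0.2,0,0,-0.015,0,0,0]' && python3 -m creep '[-0.2,0,0,-0.1,0,0,0, -0.2,0,0,-0.3,0,0,0, -0.2,0,0,-0.6,0,0,0, -0.2,0,0,-1,0,0,0, -0.2,0,0,-1,0,0,0]' && python3 -m creep '[-0.2,0,0,-0.5,0,0,0, -0.2,0,0,-1,0,0,0]' && python3 -m creep '[-0.2,-0.5,-0.5,0,0,0,0, -0.2,-1,-1,0,0,0,0]' && python3 -m creep '[-0.2,-0.4,-0.4,0,0,0,0, -0.2,-0.8,-0.8,0,0,0,0, -0.2,-0.8,-0.8,0,0,0,0]'
```

```text
time_s: 17.5
tool_pos: [0.5838, 0.2554, 0.0235]
orientation: [-1.251, -2.88, 0.001]
contact_force: [-0.2, -0.1, 0.4]
finger_gap: 0.0527
time_s: 18.12
tool_pos: [0.5877, 0.2568, 0.1299]
orientation: [1.249, 2.876, 0.011]
contact_force: [0.1, 0.1, 0.6]
finger_gap: 0.0523
time_s: 18.38
tool_pos: [0.5831, 0.2549, 0.2235]
orientation: [-1.25, -2.878, 0.003]
contact_force: [0.9, 0.3, 1.4]
finger_gap: 0.053
time_s: 18.62
tool_pos: [0.58, 0.1298, 0.2245]
orientation: [1.248, 2.883, 0.001]
contact_force: [0.4, -0.8, -0.0]
finger_gap: 0.0527
time_s: 19.0
tool_pos: [0.5753, 0.0138, 0.2232]
orientation: [-1.258, -2.876, 0.002]
contact_force: [0.7, 0.8, -0.4]
finger_gap: 0.0525
```

Run:
```python
from h import *; from kin import *
im,d,W=shot('scene'); top,d2,W2=shot('top')
cv2.imwrite('pics/s8c.png',np.hstack([cv2.resize(im[90:330,240:480,::-1],(400,400)),cv2.resize(top[90:210,110:230,::-1],(400,400))]))
for n,w in(('scene',W),('top',W2)):
    for qn in('fallen_bottle','case_lid'):
      for r in outline_of(qn,n):
        P=w[r['pixels']]; P=P[~np.isnan(P[:,0])]; a=np.c_[(P-H)@xc,(P-H)@yc,P[:,2]]; print(n,qn,round(r['conf'],2),len(P),np.percentile(a,[3,50,97],axis=0).round(3).tolist(), 'ang',np.median(np.arctan2(a[:,2]-.0805,-a[:,0])).round(2))
```

```text
scene fallen_bottle 0.63 190 [[-0.1, -0.063, 0.009], [-0.071, -0.043, 0.039], [-0.043, -0.03, 0.042]] ang -0.55
scene case_lid 0.85 1942 [[0.007, -0.113, 0.093], [0.04, -0.057, 0.191], [0.064, 0.113, 0.251]] ang 1.92
top fallen_bottle 0.47 180 [[-0.09, -0.06, 0.015], [-0.066, -0.041, 0.041], [-0.045, -0.028, 0.046]] ang -0.57
top case_lid 0.76 2006 [[0.005, -0.107, 0.091], [0.037, 0.002, 0.182], [0.063, 0.109, 0.251]] ang 1.92
```

View pics/s8c.png

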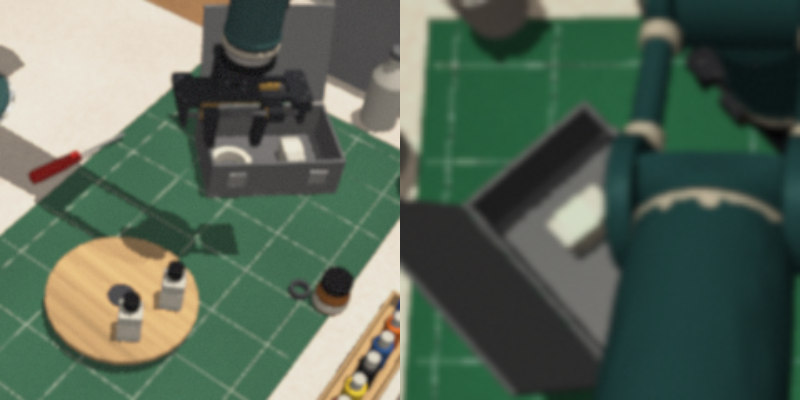

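The bottle lies flat in the case: its top face reads about 40 mm, as expected for 6 + 34. It's beside the tape roll (right half of the case in the left crop), the lid is at about 1.9 rad, and both other bottles stand upright. Handing in.

```bash
python3 -c "
from rig import *; print(get_obs()['contact_force'],get_obs()['time_s']); print(finish_job())"
```

```text
[0.9181661  0.58097185 0.08618633] 19.3
the job is handed in; nothing more can be done
None
```

The job is done and handed in at 19.3 s of the 70 s allowed; `finish_job` gave no verdict.

- **Lid:** I slid the closed fingers under the lip from the +y end of the case and lifted the lid back until it rested on its stop. Both cameras last read its angle as 1.92 rad; the stop is at 1.9.
- **Fallen bottle:** I gripped it across its body at 12–15 N and carried it over level. I lowered it in 1–2 mm steps to floor contact, when the wrist force rose to about 10 N, then let go.
- **Last checks:** The bottle lies flat about 45 mm from the case centre, at the end away from the tape roll. Its top face reads about 40 mm high, as expected. Both other bottles stand on the stand, and the gripper is clear of everything, at about 0.22 m height with wrist force near zero.

No check failed or disagreed. In the last top view the arm hid the tape roll and the capped end of the bottle, but the scene camera showed the roll and the bottle's body in place.

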